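# Put the wide cranked chisel away in the slanted rack

## Robot

A 7-joint arm with a two-finger parallel gripper is mounted at the origin on the work surface. World frame = base frame: x ahead of the robot, y to its left, z up, the work surface at z = 0. Lengths are in m, angles in rad, forces in N, time in s.
With the tool pointing down it reaches from about 0.4 to 0.875 m from the base axis. Payload 19.3 kg.
Tool frame: the origin (TCP) lies at the very end of the fingers, on their centre line; the grasp point (between the pads) lies 19 mm behind it; z points along the fingers, y is the line along which they close (so a half turn about z gives the same grasp; the last joint's range is limited). The gripper opens to 85 mm and grips with 20 to 120 N. Pads are 22 mm wide; open, the fingers measure 114 mm over their backs; the gripper's body (76 mm by 85 mm) begins 54 mm behind the grasp point. The pads swing forward as they close: fully open they stand 13 mm farther back than shut.
Start: joints at [1.037, 0.521, -0.036, 1.599, 0.021, 1.021, -0.113], TCP at [0.28, -0.559, 0.195] pointing down, gripper open.
Joint ranges: [-2.91, 2.91], [-0.3, 2.13], [-1.5, 1.42], [0.17, 2.43], [-1.26, 4.41], [0.16, 1.93], [-2.52, 2.52]. Speed limits (rad/s): [1.89, 1.89, 2.39, 2.39, 3.01, 3.01, 3.01].

## Interface

Orientations are given as [roll, pitch, yaw] about the fixed x, y, z axes, in that order (R = Rz(yaw) Ry(pitch) Rx(roll)).
In Python, from workcell import monitor, optics, job_done gives the robot as it stands.
- The arm moves only by the shell command python3 -m handwheel 'ROWS' [FORCE]. ROWS is JSON, a list of rows, each an object of numbers: "dx", "dy", "dz": the shift along the tool's x, y, z in cm; "wx", "wy", "wz": the turn, a rotation vector about the tool's x, y, z in rad; "claw": the opening in per cent of the stroke, from 0 (shut) to 100 (fully open). A call has 1 to 8 rows; each row shifts and turns the commanded pose from where the row before left it, along the tool's axes as they then stand; what a row does not reach is not made up. A row lasts 1/8 s, in which the tool goes at most 62.5 mm and 10.7 degrees, less where a joint would pass 70% of its speed; a pose out of reach is approached as far as the arm can. A call with a gripper value outside its range is refused whole. The fingers move at their own pace and stop on an object; FORCE is the grip in N (left out, the last holds). Time passes only in rows, so rows that do not move let the fingers close. It gives the time, the measured TCP pose, the force, the opening and the grip force at its end, in the units of the state.
- monitor.observe(): the state, without advancing time (a new reading comes with each control period).
- optics.grab_frame(name): name is "scene" or "top" or "wrist"; returns a dict with "frame" (400x640x3 uint8, blue, green, red), "fovy" (degrees; the focal length in pixels is half the picture's height over the tangent of half this angle, whatever the lens; pixels are square), "cx", "cy" (the principal point, pixels), "R" (3x3) and "t" (3): a world point X has camera coordinates R X + t. Camera axes: x right, y down, z forward; pixel columns grow to the right and rows downward; lengths in m; the calibration is good to about 2 mm. The wrist camera is an equidistant fisheye: a pixel r from the principal point sees the ray r / f radians off the axis. A picture is of the moment at which its call begins. There is no depth.
- job_done(): hands the job in; it is judged then, once.
Trained networks look in the newest picture that a camera, given by its name, has taken for a name from the list of things; names that differ only in an ending like _2 or _b are one class to them, and where a whole thing is asked for, a point or a joint stands for the part that bears it (a point fixed in the world has none). Each returns a list of dicts, best first, with "p" (0 to 1); they miss things now and then, are a little off and sometimes report something else, mostly with a low value. They report only what shows in the picture. A call takes as long as a camera call. They do not tell look-alikes from the thing itself.
- optics.masks_of(name, camera): "region" (400x640 bool, what is visible of it) and "rect" ([left, top, width, height] in pixels, round what is visible of it).
The state is a dict: "clock": time; "qpos": joint angles; "qd": joint speeds; "joint_efforts": joint torques, N m; "position": TCP position; "tool_rot": TCP orientation; "force": force on the tool from outside, world axes, zero at the start; "moment": the same for the moment, N m; "grip_width": finger opening in m; "finger_force": force on a finger pad.
Only numpy, scipy, OpenCV 4.12 (cv2) and the standard library are available. Lean on these libraries where they do the work, as an engineer would, in place of code of your own. Each camera call takes 0.05 s, during which the arm holds its last target. There are 200 camera calls.

## Task

Put the wide cranked chisel back in the rack: pick it up off the bench and slide its blade down into the wide slot, fully home so that its shoulder meets the wood, then let go of it. Leave the narrow chisel, which is still in use, the chisel already in the rack, the honing stone and the mallet where they are.

Things in the scene. Friction and masses are not known exactly. Their poses are not given: they have to be found in the camera images.
- wide_chisel_grip (a point): Centre of the wooden handle of the wide cranked chisel (0.2 kg, loose), which lies on its flat blade, handle raised. x: along the tool from handle to cutting edge; y: across; z: up as it lies. Handle 95 long, 26 wide, 22 high, flat-sided, the front 12 mm a round ferrule; centre 26 mm above the bench, 77.5 mm behind the blade's root and 24 mm above the blade's mid-plane
- wide_chisel_root (a point): Root of the wide chisel's blade (95 long, 38 wide, 4 thick), at mid-width and mid-thickness; axes as wide_chisel_grip. Right behind it is the shoulder, a steel step 24 wide, 8 long, rising 14 mm above the blade's top face, which stops on the rack's slanted face; from it a thin neck climbs to the handle's front, 30 mm behind the root. The tool balances 5 mm in front of the root
- wide_chisel_tip (a point): Middle of the wide chisel's cutting edge, 95 mm in front of the root, at mid-thickness; axes as wide_chisel_grip
- rack: Fixed wooden rack, 165 x 270 mm base, origin under its middle; x level to its back, y level along it, z up. Holds three light wooden blocks side by side, 80 mm apart, 78 wide, in any order: one with a wide slot (empty), one with a narrow slot (empty), one with a chisel in it. The blocks' flat faces look up and towards the robot at 45 degrees; their top edges are 114 mm above the bench
- wide_slot_mouth (a point): Centre of the wide slot's mouth, in a block's slanted face, 98 mm above the bench; axes as the rack's. The slot goes down and back at 45 degrees, along (0.707, 0, -0.707), square to the face. It is 43 mm wide along y, 7 high, 100 deep, open below; its mouth flares to 53 x 17 mm over the first 10 mm. With the chisel home the blade's root is here and the handle points up towards the robot
- wide_slot_end (a point): Point in the middle of the wide slot, 95 mm down along it from its mouth, where the cutting edge lies when the chisel is home; axes as the rack's
- narrow_slot_mouth (a point): Centre of the mouth of the empty narrow slot in another block, alike but only 24 mm wide: the wide chisel does not fit it
- narrow_chisel_grip (a point): Centre of the handle of the narrow cranked chisel (bystander), which lies on the bench beside the wide one, on either side of it: blade 20 wide, handle 22 wide, 20 high, 85 long, centre 26 mm above the bench; axes as the wide one's
- racked_chisel_grip (a point): Centre of the handle of a chisel like the narrow one (bystander), loose in the third block's slot, handle up and towards the robot
- stone: Honing stone in a wooden tray (bystander), 75 x 170 x 30 mm high, long along its y; origin under its centre
- mallet: Joiner's mallet lying on its side (bystander): head 70 x 120 x 60 mm high, handle 22 wide reaching 205 mm along its +x; origin under the head's centre
Things that resemble listed ones, but are neither listed nor needed, are in the scene too. What is shaped like the part that bears wide_chisel_grip but purple or red is not meant.

How it is judged:
By the outcome, as a careful person would: the job done as asked, in the order asked, and still so for the second after the job is handed in, with the robot touching nothing.
It also fails if it takes over 45 s, if anything falls off the work surface, if the arm or the gripper's body presses on something with over 40 N, if the wrist force passes 120 N, or if a joint passes its speed limit or range.

## Working session

There is one attempt and no reset: what is moved stays moved. The work goes in short steps, Python scripts to look and compute and a shell command to move; the robot and the scene stay as the last step left them, time stands still between calls to the robot, and variables do not carry over. Pictures are saved under pics/ and viewed, at most 10 in all, crops included, and the job is handed in when it is done.

```bash
mkdir -p pics
cat > h.py <<'E'
import numpy as np, cv2
from workcell import monitor, optics, job_done
def grab(n):
    return optics.grab_frame(n)
def f_of(c): return 200/np.tan(np.radians(c['fovy'])/2)
def ray(c,u,v):
    f=f_of(c); d=np.array([(u-c['cx'])/f,(v-c['cy'])/f,1.])
    R=np.array(c['R']); return -R.T@np.array(c['t']), R.T@d
def at_z(c,u,v,z):
    o,d=ray(c,u,v); return o+d*(z-o[2])/d[2]
def proj(c,X):
    p=np.array(c['R'])@np.array(X)+np.array(c['t']); f=f_of(c)
    return np.array([c['cx']+f*p[0]/p[2],c['cy']+f*p[1]/p[2]])
E
python3 - <<'E'
from h import *
import pickle
cs={}
for n in ['top','scene']:
    c=grab(n); cs[n]=c
    cv2.imwrite(f'pics/{n}0.png',c['frame'])
    print(n,c['fovy'],c['cx'],c['cy'],ray(c,320,200))
    for k in ['wide_chisel_grip','wide_chisel_root','narrow_chisel_grip','racked_chisel_grip','rack','wide_slot_mouth','narrow_slot_mouth','stone','mallet']:
        try:
            for m in optics.masks_of(k,n)[:4]:
                ys,xs=np.nonzero(m['region']); print(k,round(m['p'],2),m['rect'],xs.mean().round(1),ys.mean().round(1), at_z(c,xs.mean(),ys.mean(),0.026).round(3))
        except Exception as e: print(k,e)
pickle.dump(cs,open('c0.pkl','wb'))
print(monitor.observe())
E
```

```text
top 54.159514712479556 314.5467739182378 194.06798360513204 (array([ 0.48338502, -0.06051547,  1.13387542]), array([ 0.03932369, -0.03628424, -0.99877996]))
wide_chisel_grip 0.97 [323.6, 160.6, 12.2, 78.2] 330.8 196.9 [ 0.535 -0.132  0.026]
wide_chisel_grip 0.95 [135.9, 271.7, 77.2, 34.3] 172.6 287.4 [0.293 0.315 0.026]
wide_chisel_grip 0.87 [227.4, 234.5, 77.8, 37.4] 264.0 253.0 [0.382 0.06  0.026]
wide_chisel_grip 0.65 [352.9, 260.6, 83.2, 30.5] 390.6 276.4 [ 0.308 -0.295  0.026]
wide_chisel_root 0.97 [353.7, 259.8, 84.4, 31.4] 389.9 276.0 [ 0.309 -0.293  0.026]
wide_chisel_root 0.96 [133.7, 268.2, 80.0, 36.3] 173.2 287.5 [0.293 0.313 0.026]
wide_chisel_root 0.77 [228.5, 238.0, 75.6, 30.9] 263.6 253.1 [0.381 0.061 0.026]
wide_chisel_root 0.69 [326.2, 162.5, 12.8, 75.1] 330.9 196.3 [ 0.537 -0.132  0.026]
narrow_chisel_grip 0.85 [380.2, 151.2, 25.0, 72.0] 391.9 189.3 [ 0.553 -0.307  0.026]
racked_chisel_grip 0.65 [161.6, 169.3, 13.7, 35.3] 168.6 187.4 [0.572 0.325 0.026]
racked_chisel_grip 0.25 [323.4, 157.9, 12.3, 79.3] 331.0 196.1 [ 0.537 -0.132  0.026]
rack 0.8 [150.8, 124.1, 109.
[... 1773 characters left out ...]
.026]
{'clock': 1.0, 'qpos': array([ 1.03681611,  0.52136193, -0.03626724,  1.59947328,  0.02118248,
        1.02110582, -0.11275443]), 'qd': array([-0.00139831, -0.00024593, -0.00091624,  0.00151634,  0.0004874 ,
       -0.00124093,  0.00021444]), 'joint_efforts': array([-5.20404701e-04, -9.26870227e+01,  1.97776884e+00, -3.70263612e+01,
        1.80156121e-02,  1.97853711e-03,  3.10961859e-06]), 'position': array([ 0.27955326, -0.55900493,  0.19472447]), 'tool_rot': array([ 3.14155708e+00, -2.32173996e-06,  4.63744819e-01]), 'force': array([ 0.10153622,  0.35613764, -0.38236842]), 'moment': array([0.00329287, 0.00840009, 0.01887849]), 'finger_force': 0.0, 'grip_width': 0.08540536573050996}
```

View pics/top0.png

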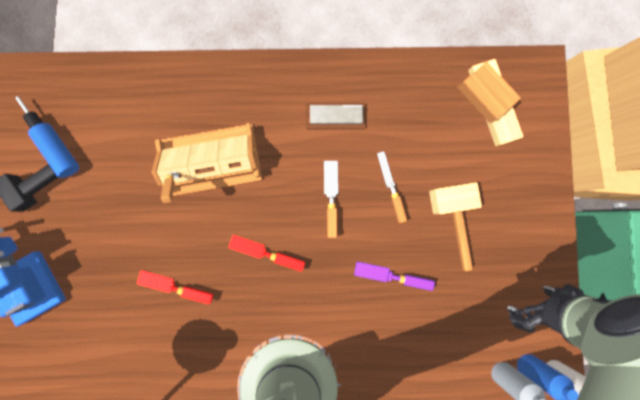

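View pics/scene0.png

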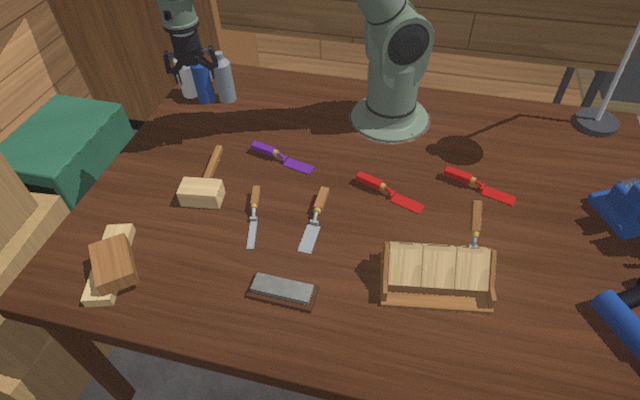

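The top view shows the wide chisel (331,197), handle toward the robot, the narrow one at (392,188), and the rack at (211,160) with its racked chisel at the left. I need magnified crops to tell the two slots apart and get accurate positions.

Run:
```python
from h import *
import pickle
cs=pickle.load(open('c0.pkl','rb'))
t=cs['top']['frame']
a=cv2.resize(t[118:208,145:275],None,fx=6,fy=6,interpolation=cv2.INTER_CUBIC)[:, :780]
cv2.imwrite('pics/rackcrop.png',a)
b=cv2.resize(t[155:245,318:348],None,fx=6,fy=6,interpolation=cv2.INTER_CUBIC)
s=cv2.resize(cs['scene']['frame'][180:260,290:340],None,fx=6.75,fy=6.75,interpolation=cv2.INTER_CUBIC)
cv2.imwrite('pics/chiselcrop.png',np.hstack([b,s[:540]]))
```

```text
(no output)
```

View pics/rackcrop.png

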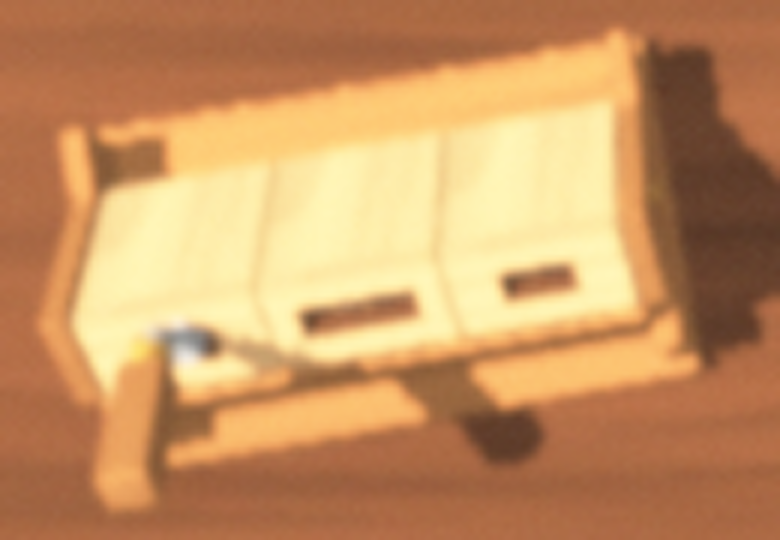

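View pics/chiselcrop.png

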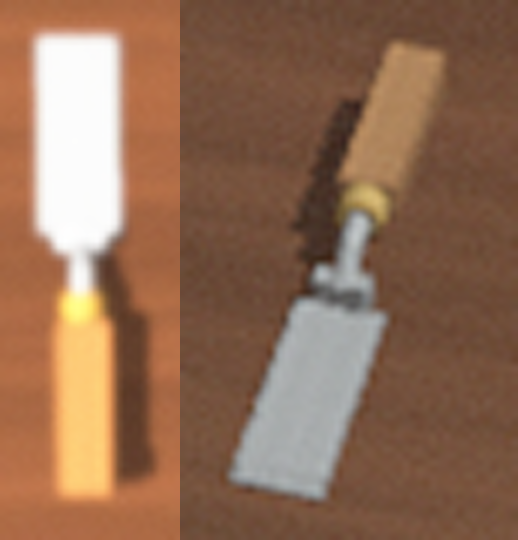

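Wide slot is the middle block's, centred at top pixel ≈(204.7,170); the narrow slot is at (235,164.8), and the racked chisel is in the left block. The wide chisel's cutting edge middle is at about (331,161) and its handle's rear end at (332,238). Next: turn these into positions, cross-checked in the scene view.

```bash
cat >> h.py <<'E'
from scipy.spatial.transform import Rotation as Ro
def pose():
    s=monitor.observe(); return np.array(s['position']), Ro.from_euler('xyz',s['tool_rot']), s
def delta(p,R):
    "rotation first (rotvec in tool axes), then shift in cm along the turned tool axes"
    p0,R0,s=pose(); return 'w',(R0.inv()*R).as_rotvec().round(3),'d',(R.inv().apply(np.array(p)-p0)*100).round(2)
E
python3 - <<'E'
from h import *
import pickle
cs=pickle.load(open('c0.pkl','rb')); T,S=cs['top'],cs['scene']
g=lambda x,y,ox,oy,k:((x+.5)/k-.5+ox,(y+.5)/k-.5+oy)
tip=at_z(T,*g(78,35,318,155,6),.004); hend=at_z(T,*g(85,494,318,155,6),.037)
fer=at_z(T,*g(82,318,318,155,6),.037)
yaw=np.arctan2(*(tip-hend)[[1,0]]); print('tip',tip,'hend',hend,'len',np.linalg.norm((tip-hend)[:2]),'(220) yaw',yaw,'fer',fer)
ws=at_z(T,*g(359,312,145,118,6),.098); ns=at_z(T,*g(539,281,145,118,6),.098)
d=ws-ns; print('ws',ws,'ns',ns,np.linalg.norm(d),'rack yaw',np.arctan2(-d[0],d[1]))
for X in (tip,hend,ws,ns): print(proj(S,X).round(1))
# rack edges
for a in [(70,130),(620,35)]: pass
print(delta([0.45,-0.13,.25],Ro.from_euler('xyz',[np.pi,0,yaw])))
E
```

```text
tip [ 0.64243186 -0.13506637  0.004     ] hend [ 0.42264169 -0.13079363  0.037     ] len 0.21983170280483053 (220) yaw -0.019437630991303172 fer [ 0.50459375 -0.13144387  0.037     ]
ws [0.61134708 0.20588247 0.098     ] ns [0.6235297  0.12669477 0.098     ] 0.080119339392867 rack yaw 0.1526480758554993
[302.8 252.5]
[324.2 187.1]
[437.9 246.2]
[405.  244.1]
('w', array([ 0.   , -0.   ,  0.483]), 'd', array([ 16.21, -43.22,  -5.53]))
```

```bash
python3 -m handwheel '[{"wz":0.161},{"wz":0.161},{"wz":0.161},{"dz":-3},{"dx":2,"dy":-5},{"dx":2,"dy":-5},{"dx":2,"dy":-5},{"dx":2,"dy":-5}]' 100; python3 -m handwheel '[{"dx":2,"dy":-5},{"dx":2,"dy":-5},{"dx":2,"dy":-5},{"dx":2,"dy":-5},{"dy":-3},{"dz":0},{"dz":0}]'
python3 - <<'E'
from h import *
print(delta([0.45,-0.13,.225],Ro.from_euler('xyz',[np.pi,0,-.019])))
c=grab('wrist'); cv2.imwrite('pics/w1.png',c['frame']); print(monitor.observe()['qpos'].round(2))
E
```

```text
('w', array([ 0.   , -0.   ,  0.483]), 'd', array([ 16.23, -43.22,  -3.03]))
[ 1.04  0.52 -0.04  1.6   0.02  1.02 -0.11]schema error: expected keys dx, dy, dz, wx, wy, wz, claw
schema error: expected keys dx, dy, dz, wx, wy, wz, claw
```

View pics/w1.png

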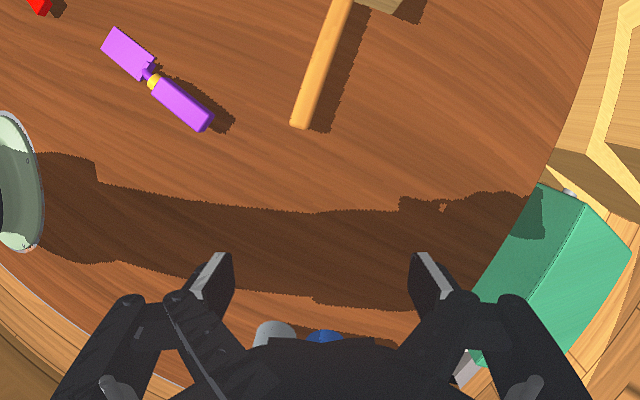

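The move was refused because every row needs all seven keys. So the wrist picture still shows the start: purple chisel at (155,80), fingers at (215,270) and (430,270). I'll resend the moves with full rows.

```bash
python3 -m handwheel '[{"dx":0,"dy":0,"dz":0,"wx":0,"wy":0,"wz":0.161,"claw":100},{"dx":0,"dy":0,"dz":0,"wx":0,"wy":0,"wz":0.161,"claw":100},{"dx":0,"dy":0,"dz":-3,"wx":0,"wy":0,"wz":0.161,"claw":100},{"dx":2,"dy":-5,"dz":0,"wx":0,"wy":0,"wz":0,"claw":100},{"dx":2,"dy":-5,"dz":0,"wx":0,"wy":0,"wz":0,"claw":100},{"dx":2,"dy":-5,"dz":0,"wx":0,"wy":0,"wz":0,"claw":100},{"dx":2,"dy":-5,"dz":0,"wx":0,"wy":0,"wz":0,"claw":100},{"dx":2,"dy":-5,"dz":0,"wx":0,"wy":0,"wz":0,"claw":100}]' 100; python3 -m handwheel '[{"dx":2,"dy":-5,"dz":0,"wx":0,"wy":0,"wz":0,"claw":100},{"dx":2,"dy":-5,"dz":0,"wx":0,"wy":0,"wz":0,"claw":100},{"dx":2,"dy":-5,"dz":0,"wx":0,"wy":0,"wz":0,"claw":100},{"dx":0,"dy":-3.2,"dz":0,"wx":0,"wy":0,"wz":0,"claw":100},{"dx":0,"dy":0,"dz":0,"wx":0,"wy":0,"wz":0,"claw":100},{"dx":0,"dy":0,"dz":0,"wx":0,"wy":0,"wz":0,"claw":100}]'
python3 - <<'E'
from h import *
print(delta([0.45,-0.13,.225],Ro.from_euler('xyz',[np.pi,0,-.019])))
c=grab('wrist'); cv2.imwrite('pics/w2.png',c['frame']); print(monitor.observe()['qpos'].round(2),monitor.observe()['clock'])
import pickle; pickle.dump(c,open('w2.pkl','wb'))
E
```

```text
clock: 2.05
position: [0.3849, -0.3093, 0.2249]
tool_rot: [3.141, -0.0, -0.019]
force: [0.9, -0.0, 0.1]
grip_width: 0.0856
finger_force: 0.0
clock: 2.8
position: [0.4478, -0.1308, 0.2248]
tool_rot: [3.141, -0.0, -0.02]
force: [0.1, -1.0, 0.9]
grip_width: 0.0856
finger_force: 0.0
('w', array([ 0.   , -0.   , -0.001]), 'd', array([ 0.22, -0.09, -0.02]))
[ 0.25  0.23 -0.11  1.96  0.03  0.95 -1.47] 2.85
```

View pics/w2.png

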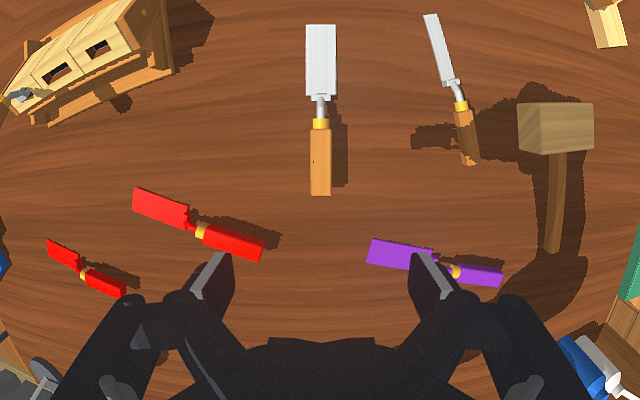

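The wrist view shows the wide chisel's handle from (320,129) to its rear end (320,196) and its edge at (321,24). The rack's two empty slots are at (58,72) (wide, middle) and (98,48) (narrow). I'll refine the poses from it.

```bash
cat >> h.py <<'E'
def fray(c,u,v):
    f=f_of(c); x,y=u-c['cx'],v-c['cy']; r=np.hypot(x,y); th=r/f
    d=np.array([x/r*np.sin(th),y/r*np.sin(th),np.cos(th)]) if r else np.array([0,0,1.])
    R=np.array(c['R']); return -R.T@np.array(c['t']), R.T@d
def fat_z(c,u,v,z):
    o,d=fray(c,u,v); return o+d*(z-o[2])/d[2]
def grasp_pose(g,yaw,tilt,back=.019):
    """tool pose with grasp point g; tool z tilted forward of vertical by tilt"""
    z=np.array([np.sin(tilt),0,-np.cos(tilt)]); x=np.array([np.cos(tilt),0,np.sin(tilt)])
    M=np.column_stack([x,np.cross(z,x),z]); R=Ro.from_euler('z',yaw)*Ro.from_matrix(M)
    return np.array(g)+back*R.as_matrix()[:,2], R
E
python3 - <<'E'
from h import *
import pickle
c=pickle.load(open('w2.pkl','rb'))
m=optics.masks_of('wide_chisel_grip','wrist')
for k in m[:5]: print(k['p'],k['rect'])
tl,tr=fat_z(c,306.5,24,.004),fat_z(c,335.5,24,.004)
hl,hr=fat_z(c,310,195.5,.037),fat_z(c,330.5,195.5,.037)
print(tl,tr,hl,hr)
tip=(tl+tr)/2; he=(hl+hr)/2; d=tip-he
print('L',np.hypot(*d[:2]),'yaw',np.arctan2(d[1],d[0]),'blade w',abs(tl-tr)[1],'handle w',abs(hl-hr)[1])
ws=fat_z(c,57.5,72.5,.098); ns=fat_z(c,97.5,48.5,.098); print(ws,ns,np.linalg.norm(ws-ns))
u=d/np.hypot(*d[:2]); yaw=np.arctan2(d[1],d[0])
g=he+u*.0555; g[2]=.029
p,R=grasp_pose(g,yaw,np.radians(30)); print(g,p); print(delta(p+[0,0,.07],R)); print(R.inv().apply([0,0,-1]))
E
```

```text
0.9 [132.1, 184.5, 132.7, 79.8]
0.86 [366.2, 237.0, 141.1, 51.8]
0.84 [45.0, 239.1, 80.7, 61.9]
0.81 [304.0, 27.2, 30.1, 167.2]
[ 0.63982907 -0.11610064  0.004     ] [ 0.63911899 -0.15308067  0.004     ] [ 0.42116071 -0.11680722  0.037     ] [ 0.42066547 -0.1419436   0.037     ]
L 0.21862315638629384 yaw -0.023857214462153508 blade w 0.036980031555964646 handle w 0.025136380512539372
[0.60978557 0.20333268 0.098     ] [0.62339241 0.12833345 0.098     ] 0.0762235546706479
[ 0.4763973  -0.13069936  0.029     ] [ 0.48589459 -0.13092598  0.01254552]
('w', array([-0.001,  0.524,  0.003]), 'd', array([-3.8 , -0.12, 14.22]))
[-5.00000000e-01  1.73472348e-18  8.66025404e-01]
```

```bash
python3 -m handwheel '[{"dx":0,"dy":0,"dz":0,"wx":0,"wy":0.175,"wz":0,"claw":100},{"dx":0,"dy":0,"dz":0,"wx":0,"wy":0.175,"wz":0,"claw":100},{"dx":0,"dy":0,"dz":0,"wx":0,"wy":0.174,"wz":0,"claw":100},{"dx":-1.3,"dy":-0.1,"dz":4.7,"wx":0,"wy":0,"wz":0.003,"claw":70},{"dx":-1.3,"dy":0,"dz":4.7,"wx":0,"wy":0,"wz":0,"claw":70},{"dx":-1.2,"dy":0,"dz":4.8,"wx":0,"wy":0,"wz":0,"claw":70},{"dx":0,"dy":0,"dz":0,"wx":0,"wy":0,"wz":0,"claw":70},{"dx":0,"dy":0,"dz":0,"wx":0,"wy":0,"wz":0,"claw":70}]' 100
python3 - <<'E'
from h import *
p,R=grasp_pose([.4764,-.1307,.029],-.0235,np.radians(30)); print(delta(p,R)); s=monitor.observe();print(s['qpos'].round(2))
E
```

```text
clock: 3.9
position: [0.4701, -0.1199, 0.1449]
tool_rot: [-3.095, -0.457, -0.025]
force: [-0.8, 0.8, -0.3]
grip_width: 0.0598
finger_force: 0.0
('w', array([-0.046,  0.066, -0.003]), 'd', array([-5.22,  1.07, 12.27]))
[ 0.22  0.23  0.02  2.39 -1.04  0.16 -0.35]
```

The 30° forward tilt ran into the joint 4 and joint 6 limits. I'll fit a small kinematic model from the recorded poses so I can choose a tilt that works both at the pickup and at the rack.

```bash
cat > kin.py <<'E'
from h import *
from scipy.optimize import least_squares
import itertools
def fk(q,P,s):
    L1,L2,L3,h,a1,a2,b,y7,dy,y1=P
    T=Ro.from_euler('z',s[0]*q[0]+y1); p=np.array([0,0,h]); 
    T=T*Ro.from_euler('y',q[1]); p=p+T.apply([a1,dy,L1])
    T=T*Ro.from_euler('z',s[1]*q[2])*Ro.from_euler('y',q[3]); p=p+T.apply([a2,0,L2])
    T=T*Ro.from_euler('z',s[2]*q[4])*Ro.from_euler('y',q[5]); p=p+T.apply([b,0,L3])
    return p, T*Ro.from_euler('z',s[3]*q[6]+y7)
E
python3 - <<'E'
from kin import *
import json
p,R,s=pose()
D=[([1.03681611,.52136193,-.03626724,1.59947328,.02118248,1.02110582,-.11275443],[.27955,-.559,.19472],Ro.from_euler('xyz',[np.pi,0,.46374])),
([.25,.23,-.11,1.96,.03,.95,-1.47],[.4478,-.1308,.2248],Ro.from_euler('xyz',[3.141,0,-.02])),
(s['qpos'],p,R)]
best=[]
for sg in itertools.product([1,-1],repeat=4):
  for y7 in (0,np.pi/2,np.pi,-np.pi/2):
    for y1 in (0,):
      def f(P):
        r=[]
        for q,pp,RR in D:
            a,B=fk(q,P,sg); r+=list((a-pp)*5)+list((B.inv()*RR).as_rotvec())
        return np.array(r+list((np.array(P)[[4,5,6,8,9]])*.02))
      o=least_squares(f,[.527,.4255,.36,.32,0,0,0,y7,0,y1]); best.append((o.cost,sg,o.x))
best.sort(key=lambda b:b[0])
for b in best[:4]: print(b[0],b[1],b[2].round(3))
json.dump([best[0][1],list(best[0][2])],open('kin.json','w'))
E
```

```text
1.4537795370718365e-05 (-1, -1, -1, -1) [ 0.511  0.445  0.389  0.394  0.     0.023 -0.002  1.572 -0.062  0.003]
1.4537795370718485e-05 (-1, -1, -1, -1) [ 0.511  0.445  0.389  0.394  0.     0.023 -0.002  1.572 -0.062  0.003]
1.4537795370718538e-05 (-1, -1, -1, -1) [ 0.511  0.445  0.389  0.394  0.     0.023 -0.002  1.572 -0.062  0.003]
1.4537795370726661e-05 (-1, -1, -1, -1) [ 5.110e-01  4.450e-01  3.890e-01  3.940e-01  0.000e+00  2.300e-02
 -2.000e-03 -4.711e+00 -6.200e-02  3.000e-03]
```

```bash
cat >> kin.py <<'E'
import json
LO=np.array([-2.91,-.3,-1.5,.17,-1.26,.16,-2.52]);HI=np.array([2.91,2.13,1.42,2.43,4.41,1.93,2.52])
SG,PP=json.load(open('kin.json'))
def ik(p,R,q0):
    best=None
    for k in range(6):
        x0=np.clip(q0+np.random.default_rng(k).normal(0,.25 if k else 0,7),LO+.03,HI-.03)
        def f(q):
            a,B=fk(q,PP,SG); return np.r_[(a-p)*10,(B.inv()*R).as_rotvec()*5,.002*(q-q0)]
        o=least_squares(f,x0,bounds=(LO+.02,HI-.02))
        a,B=fk(o.x,PP,SG); e=np.linalg.norm(a-p)*1000+np.degrees((B.inv()*R).magnitude())
        if best is None or (e,o.cost)<best[0]: best=((e,o.cost),o.x)
    return best[1],best[0][0],min((best[1]-LO).min(),(HI-best[1]).min())
def home(root,ryaw,gx,gz,phi,back=0.):
    "tool pose, chisel at the slot pulled back by back; grasp at (gx,gz) of chisel handle centre, tilt phi at the pickup"
    ex=np.array([.7071,0,-.7071]); ez=np.array([.7071,0,.7071]); 
    g=np.array(root)+Ro.from_euler('z',ryaw).apply(ex*(-.0775+gx-back)+ez*(.024+gz))
    return grasp_pose(g,ryaw,phi-np.pi/4)
E
python3 - <<'E'
from kin import *
qd=np.array([.25,.5,0,2,0,.6,-1.4]); root=[.611,.2045,.098]
for gx in (.008,.02):
  for deg in (0,5,10,15,20):
    phi=np.radians(deg); r=[]
    p,R=grasp_pose([.4684+gx,-.1307,.029],-.0235,phi)
    r.append(ik(p,R,qd))
    for b in (.13,.05,0):
        p,R=home(root,.153,gx,.003,phi,b); r.append(ik(p,R,np.array([-.3,.9,0,1.2,0,1.7,-1.4])))
    print(gx,deg,[(round(e,1),round(m,2)) for q,e,m in r], r[0][0].round(2),r[3][0].round(2))
E
```

```text
0.008 0 [(np.float64(0.0), np.float64(0.32)), (np.float64(0.0), np.float64(0.02)), (np.float64(6.0), np.float64(0.02)), (np.float64(13.4), np.float64(0.02))] [ 0.15  0.64 -0.01  2.02  0.01  0.48 -1.46] [-0.36  1.09  0.02  0.89 -0.17  1.91 -1.75]
0.008 5 [(np.float64(0.0), np.float64(0.18)), (np.float64(0.0), np.float64(0.12)), (np.float64(0.0), np.float64(0.1)), (np.float64(0.0), np.float64(0.07))] [ 0.17  0.61 -0.02  2.1   0.    0.34 -1.44] [-0.37  1.05  0.04  0.92 -0.16  1.86 -1.74]
0.008 10 [(np.float64(0.0), np.float64(0.04)), (np.float64(0.0), np.float64(0.21)), (np.float64(0.0), np.float64(0.21)), (np.float64(0.0), np.float64(0.19))] [ 0.2   0.6  -0.04  2.17 -0.01  0.2  -1.43] [-0.38  0.98  0.04  1.02 -0.15  1.74 -1.74]
0.008 15 [(np.float64(0.0), np.float64(0.02)), (np.float64(0.0), np.float64(0.31)), (np.float64(0.0), np.float64(0.31)), (np.float64(0.0), np.float64(0.3))] [ 0.48  0.64 -0.36  2.2   1.14  0.18 -2.5 ] [-0.38  0.91  0.04  1.12 -0.13  1.63 -1.75]
0.008 20 [(np.float64(21.1), np.float64(0.02)), (np.float64(0.0), np.float64(0.4)), (np.float64(0.0), np.float64(0.42))
[... 648 characters left out ...]
at64(0.06)), (np.float64(0.0), np.float64(0.21)), (np.float64(0.0), np.float64(0.2)), (np.float64(0.0), np.float64(0.18))] [ 0.19  0.61 -0.04  2.14 -0.01  0.22 -1.43] [-0.38  1.01  0.04  0.99 -0.15  1.75 -1.74]
0.02 15 [(np.float64(0.0), np.float64(0.02)), (np.float64(0.0), np.float64(0.31)), (np.float64(0.0), np.float64(0.31)), (np.float64(0.0), np.float64(0.3))] [ 0.46  0.64 -0.34  2.18  1.04  0.18 -2.4 ] [-0.38  0.94  0.04  1.09 -0.13  1.63 -1.74]
0.02 20 [(np.float64(18.7), np.float64(0.02)), (np.float64(0.0), np.float64(0.41)), (np.float64(0.0), np.float64(0.42)), (np.float64(0.0), np.float64(0.42))] [ 0.58  0.64 -0.44  2.18  1.2   0.18 -2.5 ] [-0.39  0.87  0.03  1.19 -0.11  1.51 -1.75]
```

Run:
```python
from h import *
p,R=grasp_pose([.4804,-.1307,.028],-.0235,np.radians(8)); print(p,delta(p+[0,0,.08],R))
```

```text
[ 0.48304356 -0.13076214  0.00918491] ('w', array([-0.046, -0.318,  0.006]), 'd', array([0.53, 1.06, 5.7 ]))
```

```bash
python3 -m handwheel '[{"dx":0,"dy":0,"dz":-2,"wx":-0.015,"wy":-0.11,"wz":0,"claw":70},{"dx":0,"dy":0,"dz":-1,"wx":-0.015,"wy":-0.11,"wz":0.003,"claw":70},{"dx":0,"dy":0,"dz":0,"wx":-0.016,"wy":-0.1,"wz":0.003,"claw":70},{"dx":0,"dy":0,"dz":0,"wx":0,"wy":0,"wz":0,"claw":70},{"dx":0,"dy":0,"dz":0,"wx":0,"wy":0,"wz":0,"claw":70}]'
python3 - <<'E'
from h import *
p,R=grasp_pose([.4804,-.1307,.028],-.0235,np.radians(8)); print(delta(p+[0,0,.06],R),monitor.observe()['qpos'].round(2))
E
```

```text
clock: 4.53
position: [0.4706, -0.1123, 0.1549]
tool_rot: [-3.103, -0.266, -0.014]
force: [-0.4, -0.5, -0.6]
grip_width: 0.0598
finger_force: 0.0
('w', array([-0.04 , -0.126,  0.011]), 'd', array([0.08, 1.82, 8.67])) [-0.25  0.27  0.51  2.24 -0.52  0.46 -0.91]
```

```bash
python3 -m handwheel '[{"dx":0,"dy":0,"dz":-1,"wx":-0.02,"wy":-0.063,"wz":0.005,"claw":70},{"dx":0,"dy":0,"dz":-1,"wx":-0.02,"wy":-0.063,"wz":0.005,"claw":70},{"dx":0,"dy":0.9,"dz":0,"wx":0,"wy":0,"wz":0,"claw":70},{"dx":0,"dy":0.9,"dz":0,"wx":0,"wy":0,"wz":0,"claw":70},{"dx":0,"dy":0,"dz":3,"wx":0,"wy":0,"wz":0,"claw":70},{"dx":0,"dy":0,"dz":3,"wx":0,"wy":0,"wz":0,"claw":70},{"dx":0,"dy":0,"dz":0,"wx":0,"wy":0,"wz":0,"claw":70}]'
python3 - <<'E'
from h import *
p,R=grasp_pose([.4804,-.1307,.028],-.0235,np.radians(8)); print(delta(p+[0,0,.06],R),monitor.observe()['qpos'].round(2))
E
```

```text
clock: 5.4
position: [0.4726, -0.1321, 0.1134]
tool_rot: [3.141, -0.135, -0.024]
force: [0.1, -0.6, -0.4]
grip_width: 0.0596
finger_force: 0.0
('w', array([ 0.   ,  0.004, -0.001]), 'd', array([ 0.42, -0.16,  4.52])) [-0.25  0.42  0.53  2.16 -0.48  0.53 -0.96]
```

```bash
python3 -m handwheel '[{"dx":0.4,"dy":-0.1,"dz":3,"wx":0,"wy":0.004,"wz":0,"claw":70},{"dx":0,"dy":0,"dz":1.5,"wx":0,"wy":0,"wz":0,"claw":70},{"dx":-0.4,"dy":0,"dz":3,"wx":0,"wy":0,"wz":0,"claw":70},{"dx":-0.4,"dy":0,"dz":2.5,"wx":0,"wy":0,"wz":0,"claw":70},{"dx":0,"dy":0,"dz":0.4,"wx":0,"wy":0,"wz":0,"claw":70},{"dx":0,"dy":0,"dz":0,"wx":0,"wy":0,"wz":0,"claw":70}]'
python3 - <<'E'
from h import *
p,R=grasp_pose([.4804,-.1307,.028],-.0235,np.radians(8)); print(delta(p,R),monitor.observe()['qpos'].round(2))
E
```

```text
clock: 6.15
position: [0.4854, -0.1307, 0.0122]
tool_rot: [3.141, -0.143, -0.023]
force: [-0.3, -0.3, 0.0]
grip_width: 0.0598
finger_force: 0.0
('w', array([ 0.001, -0.003,  0.001]), 'd', array([-0.28,  0.01,  0.27])) [-0.05  0.61  0.28  2.19 -0.68  0.28 -0.78]
```

```bash
python3 -m handwheel '[{"dx":-0.1,"dy":0,"dz":0.3,"wx":0,"wy":0,"wz":0,"claw":70},{"dx":0,"dy":0,"dz":0,"wx":0,"wy":0,"wz":0,"claw":0},{"dx":0,"dy":0,"dz":0,"wx":0,"wy":0,"wz":0,"claw":0},{"dx":0,"dy":0,"dz":0,"wx":0,"wy":0,"wz":0,"claw":0},{"dx":0,"dy":0,"dz":0,"wx":0,"wy":0,"wz":0,"claw":0},{"dx":0,"dy":0,"dz":0,"wx":0,"wy":0,"wz":0,"claw":0}]' 110
python3 - <<'E'
from h import *
p,R,s=pose(); print(p,R.as_matrix().round(3),s['qpos'].round(2),(p-.019*R.as_matrix()[:,2]).round(4))
E
```

```text
clock: 6.9
position: [0.4846, -0.1302, 0.0083]
tool_rot: [3.141, -0.142, -0.022]
force: [0.2, -0.1, -0.4]
grip_width: -0.0001
finger_force: 0.0
[ 0.48463375 -0.1302471   0.00827906] [[ 0.99  -0.022  0.142]
 [-0.022 -1.    -0.004]
 [ 0.142  0.001 -0.99 ]] [-0.04  0.61  0.26  2.19 -0.68  0.27 -0.78] [ 0.4819 -0.1302  0.0271]
```

The fingers closed fully with no grip force, so they missed the handle. I need to look.

Run:
```python
from h import *
import pickle
c=grab('wrist'); s=grab('scene'); pickle.dump((c,s),open('w3.pkl','wb'))
print(monitor.observe()['grip_width'])
a=c['frame']; b=cv2.resize(s['frame'][120:280,220:380],(400,400),interpolation=cv2.INTER_CUBIC)
cv2.imwrite('pics/w3.png',np.hstack([cv2.resize(a,(400,250)),np.zeros((250,0,3),np.uint8)]) if 0 else np.hstack([a[:, 120:520],b]))
```

```text
-9.147290499708395e-05
```

View pics/w3.png

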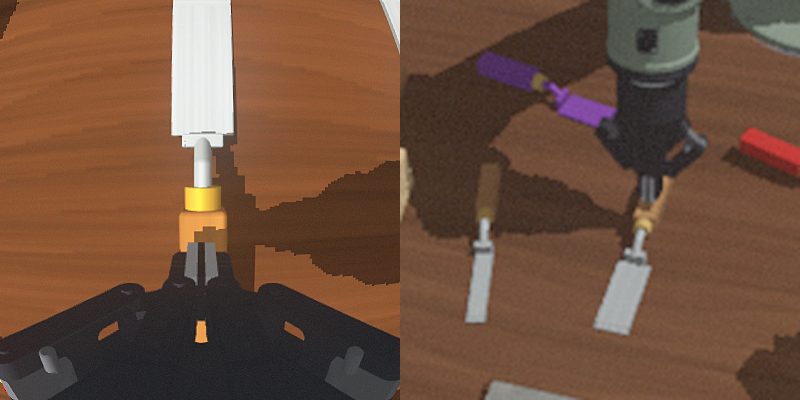

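The picture shows the closed fingertips at (201,245) drawn over the handle rather than around it, and the chisel looks undisturbed. I'll check where the reported TCP and the handle project in both views.

Run:
```python
from h import *
import pickle
c,s=pickle.load(open('w3.pkl','rb'))
def fproj(c,X):
    p=np.array(c['R'])@np.array(X)+np.array(c['t']); th=np.arctan2(np.hypot(p[0],p[1]),p[2]); f=f_of(c); n=p[:2]/np.hypot(*p[:2]); return np.array([c['cx'],c['cy']])+f*th*n
p,R,st=pose()
z=R.as_matrix()[:,2]
for off in (0,-.019,-.03,-.04,-.06):
    X=p+z*off; w=fproj(c,X)-[120,0]; q=(proj(s,X)-[220,120])*2.5+[400,0]; print(off,X.round(3),w.round(1),q.round(1))
print('handle front/back, ferrule top')
for dx,zz in ((.0475,.037),(.0355,.037),(-.0475,.037),(.0475,.026),(0.0725,.004),(.1725,.004)):
    X=np.array([.4684+dx,-.1307-.0235*dx,zz]); print(dx,zz,(fproj(c,X)-[120,0]).round(1),((proj(s,X)-[220,120])*2.5+[400,0]).round(1))
print(fat_z(c,120+202,187,.037),fat_z(c,120+203,135,.004),fat_z(c,120+203,135,.018))
```

```text
0 [ 0.485 -0.13   0.008] [201.3 231.8] [648.3 222.2]
-0.019 [ 0.482 -0.13   0.027] [201.4 244.2] [648.5 209.8]
-0.03 [ 0.48  -0.13   0.038] [201.4 252.6] [648.6 202.5]
-0.04 [ 0.479 -0.13   0.048] [201.5 261.2] [648.7 195.7]
-0.06 [ 0.476 -0.13   0.068] [201.5 281.6] [649.  182.1]
handle front/back, ferrule top
0.0475 0.037 [203.2 185.6] [639.3 225.5]
0.0355 0.037 [203.1 208.6] [642.2 217.8]
-0.0475 0.037 [202.6 344.9] [661.7 166.8]
0.0475 0.026 [203.  183.8] [639.6 231.8]
0.0725 0.004 [202.8 140.6] [634.  260.7]
0.1725 0.004 [202.9  -4.3] [607.8 330.2]
[ 0.51516593 -0.13119077  0.037     ] [ 0.5443466  -0.13259398  0.004     ] [ 0.54328483 -0.13245946  0.018     ]
```

```bash
python3 -m handwheel '[{"dx":0,"dy":0,"dz":0,"wx":0,"wy":0,"wz":0,"claw":60},{"dx":0,"dy":0,"dz":0,"wx":0,"wy":0,"wz":0,"claw":60},{"dx":0,"dy":0,"dz":0,"wx":0,"wy":0,"wz":0,"claw":60},{"dx":0,"dy":0,"dz":0,"wx":0,"wy":0,"wz":0,"claw":60}]'
python3 - <<'E'
from h import *
import pickle
c=grab('wrist')
def fproj(c,X):
    p=np.array(c['R'])@np.array(X)+np.array(c['t']); th=np.arctan2(np.hypot(p[0],p[1]),p[2]); f=f_of(c); n=p[:2]/np.hypot(*p[:2]); return np.array([c['cx'],c['cy']])+f*th*n
p,R,st=pose(); M=R.as_matrix(); g=st['grip_width']
img=cv2.resize(c['frame'][140:390,180:460],None,fx=2.4,fy=2.4,interpolation=cv2.INTER_CUBIC)
for off,col in ((0,(255,0,0)),(-.013,(0,255,0)),(-.03,(0,0,255)),(-.045,(255,0,255))):
    for sg in (-1,1):
        u=fproj(c,p+M[:,2]*off+sg*M[:,1]*g/2); print(off,sg,u.round(1)); cv2.circle(img,tuple(((u-[180,140])*2.4).astype(int)),3,col,-1)
print(fproj(c,p))
cv2.imwrite('pics/w4.png',img)
E
```

```text
clock: 7.5
position: [0.4846, -0.1303, 0.0083]
tool_rot: [3.141, -0.142, -0.022]
force: [-0.6, -0.2, -0.0]
grip_width: 0.0513
finger_force: 0.0
0 -1 [280.4 231.6]
0 1 [362.3 231.6]
-0.013 -1 [277.7 239.8]
-0.013 1 [365.  239.8]
-0.03 -1 [273.6 252.2]
-0.03 1 [369.2 252.2]
-0.045 -1 [269.4 265.2]
-0.045 1 [373.5 265.2]
[321.33348893 231.77996861]
```

View pics/w4.png

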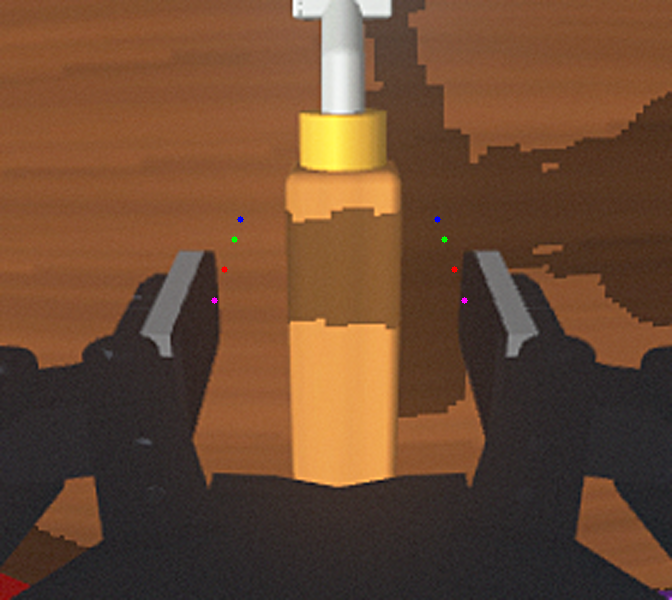

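The front corners of the fingertips sit at about (215,250) and (465,250) in the crop. That is well behind the projected TCP (blue), so the fingers really end 30–40 mm short of the reported TCP. I'll quantify it from the closed-finger pictures.

Run:
```python
from h import *
import pickle
c,s=pickle.load(open('w3.pkl','rb'))
def fproj(c,X):
    p=np.array(c['R'])@np.array(X)+np.array(c['t']); th=np.arctan2(np.hypot(p[0],p[1]),p[2]); f=f_of(c); n=p[:2]/np.hypot(*p[:2]); return np.array([c['cx'],c['cy']])+f*th*n
p,R,st=pose(); M=R.as_matrix()
for off in (0,-.01,-.02,-.03,-.035,-.04,-.045,-.05):
    X=p+M[:,2]*off+M[:,0]*.011; a=[fproj(c,X+sg*M[:,1]*.0257) for sg in (-1,1)]
    print(off,'wrist closed row',fproj(c,X)[1].round(1),'scene',proj(s,X).round(1),'open(crop) sep',((a[1]-a[0])[0]*2.4).round(0),'row',((a[0][1]-140)*2.4).round(0))
# start pose: gripper known from first scene picture
b=cv2.resize(s['frame'][165:225,295:345],None,fx=10,fy=10,interpolation=cv2.INTER_CUBIC)
cv2.imwrite('pics/s4.png',b)
```

```text
0 wrist closed row 215.0 scene [318.3 211.3] open(crop) sep 201.0 row 180.0
-0.01 wrist closed row 220.5 scene [318.3 208.7] open(crop) sep 212.0 row 193.0
-0.02 wrist closed row 226.6 scene [318.3 206. ] open(crop) sep 223.0 row 207.0
-0.03 wrist closed row 233.5 scene [318.4 203.4] open(crop) sep 236.0 row 224.0
-0.035 wrist closed row 237.2 scene [318.4 202. ] open(crop) sep 243.0 row 233.0
-0.04 wrist closed row 241.1 scene [318.4 200.7] open(crop) sep 250.0 row 242.0
-0.045 wrist closed row 245.3 scene [318.4 199.3] open(crop) sep 258.0 row 252.0
-0.05 wrist closed row 249.8 scene [318.5 197.9] open(crop) sep 266.0 row 262.0
```

View pics/s4.png

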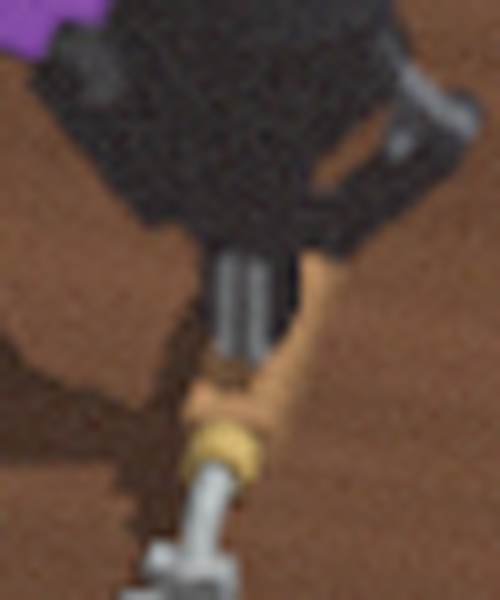

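Three views agree that the real fingertips end about 42 mm behind the reported TCP along the tool axis, so the grip closed 13 mm above the handle. I'll recheck reach with an effective grasp point 61 mm behind the TCP.

```bash
sed -i 's/back=.019/back=-.0 if False else .061/; s/back=-.0 if False else .061/back=-.061+.0/' h.py; sed -i 's/back=-.061+.0/back=.061/' h.py; grep -n 'back=' h.py
python3 - <<'E'
from kin import *
# grasp point = TCP - .061*z  -> TCP = g + .061 z
p,R,s=pose(); qd=s['qpos']; root=[.611,.2045,.098]
for gx in (.012,):
  for deg in (0,4,8,12):
    phi=np.radians(deg); r=[]
    p,R=grasp_pose([.4684+gx,-.1307,.028],-.0235,phi); r.append(ik(p,R,qd))
    for b in (.13,.05,0):
        a,R2=home(root,.153,gx,.002,phi,b); r.append(ik(a,R2,np.array([-.3,.9,0,1.2,0,1.7,-1.4])))
    print(gx,deg,[(round(e,1),round(m,2)) for q,e,m in r], r[0][0].round(2),r[3][0].round(2),delta(p,R))
E
```

```text
26:def grasp_pose(g,yaw,tilt,back=.061):
0.012 0 [(np.float64(0.0), np.float64(0.28)), (np.float64(0.0), np.float64(0.12)), (np.float64(0.0), np.float64(0.1)), (np.float64(0.0), np.float64(0.06))] [-0.15  0.75  0.37  2.06 -0.62  0.44 -0.9 ] [-0.37  1.11  0.04  0.94 -0.18  1.87 -1.74] ('w', array([ 0.001, -0.142,  0.002]), 'd', array([-0.42,  0.05,  4.13]))
0.012 4 [(np.float64(0.0), np.float64(0.17)), (np.float64(0.0), np.float64(0.2)), (np.float64(0.0), np.float64(0.18)), (np.float64(0.0), np.float64(0.15))] [-0.09  0.73  0.3   2.1  -0.67  0.33 -0.83] [-0.37  1.06  0.04  1.01 -0.16  1.78 -1.74] ('w', array([ 0.001, -0.073,  0.002]), 'd', array([-0.28,  0.05,  4.1 ]))
0.012 8 [(np.float64(0.0), np.float64(0.05)), (np.float64(0.0), np.float64(0.27)), (np.float64(0.0), np.float64(0.26)), (np.float64(0.0), np.float64(0.24))] [-0.    0.71  0.19  2.14 -0.72  0.21 -0.76] [-0.38  1.01  0.03  1.08 -0.15  1.69 -1.74] ('w', array([ 0.001, -0.003,  0.002]), 'd', array([-0.14,  0.05,  4.09]))
0.012 12 [(np.float64(2.9), np.float64(0.02)), (np.float64(0.0), np.float64(0.35)), (np.float64(0.0), np.float64(0.35)), (np.float64(0.0), np.float64(0.33))] [-0.03  0.7   0.23  2.19 -1.24  0.18 -0.25] [-0.38  0.96  0.03  1.15 -0.14  1.6  -1.74] ('w', array([0.001, 0.067, 0.002]), 'd', array([-0.  ,  0.05,  4.08]))
```

```bash
python3 -m handwheel '[{"dx":0,"dy":0,"dz":0,"wx":0,"wy":-0.06,"wz":0,"claw":60},{"dx":-0.1,"dy":0,"dz":1.5,"wx":0,"wy":0,"wz":0,"claw":60},{"dx":-0.1,"dy":0,"dz":1.3,"wx":0,"wy":0,"wz":0,"claw":60},{"dx":0,"dy":0,"dz":0.5,"wx":0,"wy":0,"wz":0,"claw":60},{"dx":0,"dy":0,"dz":0,"wx":0,"wy":0,"wz":0,"claw":60}]'; python3 -m handwheel '[{"dx":0,"dy":0,"dz":0.3,"wx":0,"wy":0,"wz":0,"claw":60},{"dx":0,"dy":0,"dz":0.3,"wx":0,"wy":0,"wz":0,"claw":60},{"dx":0,"dy":0,"dz":0,"wx":0,"wy":0,"wz":0,"claw":60}]'
```

```text
clock: 8.18
position: [0.4848, -0.1306, -0.0252]
tool_rot: [3.141, -0.082, -0.023]
force: [0.4, 0.3, 0.6]
grip_width: 0.0513
finger_force: 0.0
clock: 8.55
position: [0.4858, -0.1303, -0.0308]
tool_rot: [3.141, -0.082, -0.022]
force: [-0.2, 0.5, 0.2]
grip_width: 0.0514
finger_force: 0.0
```

Reading z = −31 mm with no contact confirms the offset. Close.

```bash
python3 -m handwheel '[{"dx":0,"dy":0,"dz":0,"wx":0,"wy":0,"wz":0,"claw":0},{"dx":0,"dy":0,"dz":0,"wx":0,"wy":0,"wz":0,"claw":0},{"dx":0,"dy":0,"dz":0,"wx":0,"wy":0,"wz":0,"claw":0},{"dx":0,"dy":0,"dz":0,"wx":0,"wy":0,"wz":0,"claw":0},{"dx":0,"dy":0,"dz":0,"wx":0,"wy":0,"wz":0,"claw":0}]' 110
python3 - <<'E'
from h import *
p,R,s=pose(); M=R.as_matrix(); print(p.round(4),s['tool_rot'],(p-.061*M[:,2]).round(4),s['qpos'].round(2))
E
```

```text
clock: 9.18
position: [0.4859, -0.1304, -0.0307]
tool_rot: [3.141, -0.082, -0.022]
force: [-2.2, -0.3, 5.9]
grip_width: 0.0248
finger_force: 107.5
[ 0.4859 -0.1304 -0.0307] [ 3.14067616 -0.08244292 -0.02190935] [ 0.4809 -0.1302  0.0301] [-0.05  0.71  0.27  2.14 -0.69  0.29 -0.78]
```

Gripped at the handle's width. Next: lift, store the tool-to-chisel relation, and plan.

```bash
cat >> kin.py <<'E'
def T(p,R):
    m=np.eye(4); m[:3,:3]=R.as_matrix(); m[:3,3]=p; return m
E
python3 - <<'E'
from kin import *
p,R,s=pose()
C=T([.546,-.1325,.002],Ro.from_euler('z',-.022))
np.save('rel.npy',np.linalg.inv(T(p,R))@C); print(np.load('rel.npy').round(3))
E
python3 -m handwheel '[{"dx":0.1,"dy":0,"dz":-1,"wx":0,"wy":0,"wz":0,"claw":0},{"dx":0.3,"dy":0,"dz":-3,"wx":0,"wy":0,"wz":0,"claw":0},{"dx":0.3,"dy":0,"dz":-4,"wx":0,"wy":0,"wz":0,"claw":0},{"dx":0.3,"dy":0,"dz":-4,"wx":0,"wy":0,"wz":0,"claw":0},{"dx":0.3,"dy":0,"dz":-4,"wx":0,"wy":0,"wz":0,"claw":0},{"dx":0,"dy":0,"dz":-3,"wx":0,"wy":0,"wz":0,"claw":0},{"dx":0,"dy":0,"dz":0,"wx":0,"wy":0,"wz":0,"claw":0}]'
cat >> kin.py <<'E'
def plan(root,ryaw,back=0.,off=(0,0),pitch=np.pi/4):
    R=Ro.from_euler('z',ryaw)*Ro.from_euler('y',pitch); M=R.as_matrix()
    C=T(np.array(root)-M[:,0]*back+M[:,1]*off[0]+M[:,2]*off[1],R)
    G=C@np.linalg.inv(np.load('rel.npy')); return G[:3,3],Ro.from_matrix(G[:3,:3])
E
python3 - <<'E'
from kin import *
s=monitor.observe(); print(s['qpos'].round(2))
for b in (.2,.13,0):
    p,R=plan([.611,.2045,.098],.153,b); q=ik(p,R,np.array([-.3,.9,0,1.2,0,1.7,-1.4])); print(b,p.round(3),R.as_euler('xyz').round(3),q[0].round(2),q[1:],delta(p,R))
p,R=plan([.5,.1,.25],.1,0,pitch=0); print(p,delta(p,R))
E
```

```text
[[ 0.997  0.     0.082  0.063]
 [ 0.    -1.     0.001  0.001]
 [ 0.082 -0.001 -0.997 -0.028]
 [ 0.     0.     0.     1.   ]]
clock: 10.05
position: [0.4839, -0.13, 0.1617]
tool_rot: [3.141, -0.085, -0.022]
force: [-0.2, 0.4, -2.6]
grip_width: 0.0246
finger_force: 108.1
[-0.37  0.4   0.67  2.05 -0.4   0.73 -1.04]
0.2 [0.406 0.174 0.259] [3.141 0.703 0.153] [-0.4   0.65 -0.    1.44 -0.16  1.73 -1.79] (np.float64(5.881999090294587e-05), np.float64(0.19644033784520354)) ('w', array([-0.055, -0.786, -0.171]), 'd', array([ -8.6 , -31.2 ,  -5.47]))
0.13 [0.455 0.181 0.209] [3.141 0.703 0.153] [-0.39  0.79  0.02  1.32 -0.16  1.73 -1.77] (np.float64(3.871908581051244e-05), np.float64(0.2047482080899139)) ('w', array([-0.055, -0.786, -0.171]), 'd', array([ -1.63, -31.2 ,  -4.9 ]))
0 [0.546 0.195 0.117] [3.141 0.703 0.153] [-0.38  1.05  0.04  1.02 -0.16  1.77 -1.74] (np.float64(6.169181585560446e-05), np.float64(0.16156870836046)) ('w', array([-0.055, -0.786, -0.171]), 'd', array([ 11.33, -31.2 ,  -3.83]))
[0.44006613 0.09481151 0.21734371] ('w', array([ 0.01 , -0.003, -0.121]), 'd', array([ -1.65, -22.8 ,  -5.74]))
```

```bash
python3 -m handwheel '[{"dx":0,"dy":0,"dz":-5,"wx":0,"wy":0,"wz":-0.09,"claw":0},{"dx":0,"dy":-5,"dz":-1,"wx":0.01,"wy":0,"wz":-0.085,"claw":0},{"dx":0,"dy":-5,"dz":0,"wx":0,"wy":0,"wz":0,"claw":0},{"dx":0,"dy":-5,"dz":0,"wx":0,"wy":0,"wz":0,"claw":0},{"dx":0,"dy":-5,"dz":0,"wx":0,"wy":0,"wz":0,"claw":0},{"dx":0,"dy":-5,"dz":0,"wx":0,"wy":0,"wz":0,"claw":0},{"dx":0,"dy":-5,"dz":0,"wx":0,"wy":0,"wz":0,"claw":0},{"dx":0,"dy":0,"dz":0,"wx":0,"wy":0,"wz":0,"claw":0}]'
python3 - <<'E'
from kin import *
p,R=plan([.611,.2045,.098],.153,.16); s=monitor.observe(); print(s['qpos'].round(2),delta(p,R), (np.array(T(*pose()[:2]))@np.load('rel.npy'))[:3,3])
E
```

```text
clock: 11.05
position: [0.4354, 0.1703, 0.2169]
tool_rot: [3.136, -0.08, 0.159]
force: [-0.5, -0.4, -2.1]
grip_width: 0.0246
finger_force: 108.7
[-1.05  0.23  0.62  2.06 -0.14  0.82 -1.76] ('w', array([ 0.006, -0.783,  0.003]), 'd', array([-0.89, -0.79, -1.04])) [0.49500124 0.17911822 0.24940568]
```

```bash
python3 -m handwheel '[{"dx":0,"dy":-0.8,"dz":-2,"wx":0,"wy":-0.157,"wz":0,"claw":0},{"dx":0,"dy":0,"dz":0,"wx":0,"wy":-0.157,"wz":0,"claw":0},{"dx":0,"dy":0,"dz":0,"wx":0,"wy":-0.157,"wz":0,"claw":0},{"dx":0,"dy":0,"dz":0,"wx":0,"wy":-0.157,"wz":0,"claw":0},{"dx":0,"dy":0,"dz":0,"wx":0,"wy":-0.157,"wz":0,"claw":0},{"dx":0,"dy":0,"dz":0,"wx":0,"wy":0,"wz":0,"claw":0},{"dx":0,"dy":0,"dz":0,"wx":0,"wy":0,"wz":0,"claw":0}]'
python3 - <<'E'
from kin import *
import pickle
p,R=plan([.611,.2045,.098],.153,.16); s=monitor.observe(); print(s['qpos'].round(2),delta(p,R), (np.array(T(*pose()[:2]))@np.load('rel.npy'))[:3,3])
cs={n:grab(n) for n in ('wrist','top','scene')}; pickle.dump(cs,open('c5.pkl','wb'))
w=cv2.resize(cs['wrist']['frame'][0:260,150:490],None,fx=1.5,fy=1.5,interpolation=cv2.INTER_CUBIC)
b=cv2.resize(cs['scene']['frame'][170:300,390:460][:, :],None,fx=3,fy=3,interpolation=cv2.INTER_CUBIC)
cv2.imwrite('pics/w5.png',np.hstack([w,b]))
print(w.shape,b.shape)
E
```

```text
clock: 11.92
position: [0.4339, 0.1742, 0.2375]
tool_rot: [3.135, 0.702, 0.148]
force: [0.6, 0.2, -1.7]
grip_width: 0.0246
finger_force: 108.8
[-0.7   0.75  0.53  1.44 -0.36  1.76 -1.51] ('w', array([ 0.003, -0.001, -0.004]), 'd', array([ 0.51, -0.38,  0.47])) [0.49896972 0.18320954 0.21809548]
(390, 510, 3) (390, 210, 3)
```

View pics/w5.png

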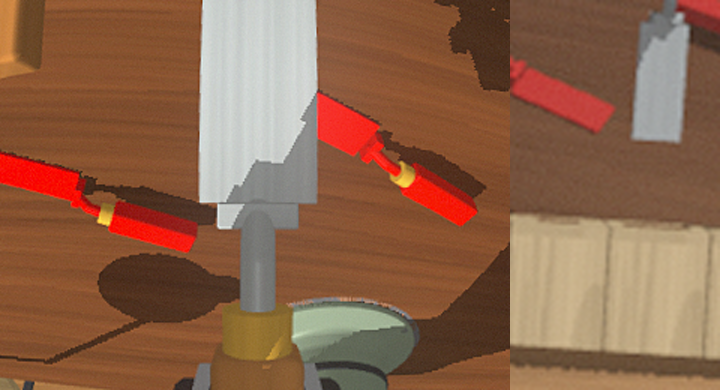

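The wrist view shows the blade held straight, centred at column ≈258 with its root at row 203 of the crop. The scene crop shows the cutting edge at about (657,141), well clear of the rack. I've used all ten pictures, so the rest is numeric: compare predicted and observed blade points, and refit the slot line from the first top view.

```bash
cat >> h.py <<'E'
def fproj(c,X):
    p=np.array(c['R'])@np.array(X)+np.array(c['t']); th=np.arctan2(np.hypot(p[0],p[1]),p[2]); f=f_of(c); n=p[:2]/np.hypot(*p[:2]); return np.array([c['cx'],c['cy']])+f*th*n
E
python3 - <<'E'
from kin import *
import pickle
cs=pickle.load(open('c5.pkl','rb')); C=T(*pose()[:2])@np.load('rel.npy')
L=lambda x,y,z:(C@[x,y,z,1])[:3]
print('wrist root L/R pred',fproj(cs['wrist'],L(0,.019,.002)).round(1),fproj(cs['wrist'],L(0,-.019,.002)).round(1),'obs (283.2,135.2) (361.2,135.2)')
print('wrist shoulder top rear pred',fproj(cs['wrist'],L(0,0,.016)).round(1))
S=cs['scene'];print('scene tip pred',proj(S,L(.095,.019,0)).round(1),proj(S,L(.095,-.019,0)).round(1),'obs (447.7,217.3),(430.7,216.7)')
Tp=cs['top'];print('top tip pred',proj(Tp,L(.095,.019,.002)).round(1),proj(Tp,L(.095,-.019,.002)).round(1),'root',proj(Tp,L(0,.019,.002)).round(1),proj(Tp,L(0,-.019,.002)).round(1))
hsv=cv2.cvtColor(Tp['frame'],cv2.COLOR_BGR2HSV); m=(hsv[...,1]<45)&(hsv[...,2]>110)
sub=m[165:220,185:235]
for r in range(sub.shape[0]):
    x=np.nonzero(sub[r])[0]
    if len(x): print(r+165,x.min()+185,x.max()+185,len(x),end='; ')
print()
# slots in the first top picture: dark pixels in the rack
T0=pickle.load(open('c0.pkl','rb'))['top']; g=cv2.cvtColor(T0['frame'],cv2.COLOR_BGR2GRAY).astype(float)
for (x0,x1,y0,y1) in ((192,218,164,176),(226,244,159,170)):
    w=np.clip(175-g[y0:y1,x0:x1],0,80); yy,xx=np.mgrid[y0:y1,x0:x1]; 
    u,v=(w*xx).sum()/w.sum(),(w*yy).sum()/w.sum(); print((u,v),at_z(T0,u,v,.098),w.max()); print(g[y0:y1:2,x0:x1:2].astype(int) if x0==192 else '')
E
```

```text
wrist root L/R pred [282. 135.] [361.4 134.9] obs (283.2,135.2) (361.2,135.2)
wrist shoulder top rear pred [321.9 134. ]
scene tip pred [446.2 217.5] [430.3 216.5] obs (447.7,217.3),(430.7,216.7)
top tip pred [195.9 185.9] [211.  183.3] root [192.3 212.3] [208.5 209.4]
185 207 211 5; 186 201 211 11; 187 198 211 14; 188 198 211 14; 189 200 211 12; 190 201 211 11; 191 201 211 11; 192 202 210 9; 193 203 212 10; 194 206 212 7; 195 205 212 8; 196 205 212 8; 197 204 210 7; 198 201 209 9; 199 201 208 8; 200 200 208 9; 201 200 207 8; 202 199 207 9; 203 199 207 9; 204 200 207 8; 205 200 206 7; 206 200 206 7; 207 201 205 5; 208 203 204 2; 
(np.float64(203.7204553063274), np.float64(169.84030800133914)) [0.61070055 0.2077183  0.098     ] 80.0
[[234 233 230 233 235 235 237 238 239 240 239 241 241]
 [237 239 238 239 240 238 237 230 221 213 197 226 241]
 [241 236 223 217 207 185 165 148 124 117 123 191 239]
 [239 200 114 110 122 127 123 130 129 138 150 189 236]
 [241 222 116 128 142 163 177 198 210 220 230 235 239]
 [238 231 205 217 223 232 235 238 239 237 237 232 229]]
(np.float64(233.90586991010048), np.float64(164.3992596509783)) [0.62360286 0.12804304 0.098     ] 80.0
```

Run:
```python
from kin import *
import pickle
T0=pickle.load(open('c0.pkl','rb'))['top']; W=pickle.load(open('w2.pkl','rb'))
o,d=ray(T0,204,170); print('top ray',d/d[2])
g=cv2.cvtColor(T0['frame'],cv2.COLOR_BGR2GRAY).astype(int)
# profile across the middle block, along rack x, right and left of the slot
ry=.153; ex=np.array([np.cos(ry),np.sin(ry),0]); ey=np.array([-np.sin(ry),np.cos(ry),0])
c=np.array([.611,.206,.098])
for oy in (-.034,.0,.033):
    print('oy',oy)
    for z in (.114,):
        print([(int(s*1000),int(cv2.getRectSubPix(T0['frame'].astype(np.float32)[...,0],(1,1),tuple(map(float,proj(T0,np.r_[(c+ex*s+ey*oy)[:2],z]))))[0,0])) for s in np.arange(-.03,.05,.003)])
# wrist picture slot centroids (dark inside the bright blocks)
gw=cv2.cvtColor(W['frame'],cv2.COLOR_BGR2GRAY).astype(float)
for (x0,x1,y0,y1) in ((38,78,58,88),(82,114,36,62)):
    w=(gw[y0:y1,x0:x1]<90).astype(np.uint8); n,lab,st,cen=cv2.connectedComponentsWithStats(w); k=1+np.argmax(st[1:,4]); u,v=cen[k]+[x0,y0]
    o,d=fray(W,u,v); print((u,v),st[k],fat_z(W,u,v,.098),'dir',d)
    pts=np.argwhere(lab==k)[:,::-1]+[x0,y0]; print(cv2.minAreaRect(pts.astype(np.float32)))
```

```text
top ray [-0.12248202 -0.25823727  1.        ]
oy -0.034
[(-30, 67), (-27, 90), (-24, 112), (-21, 136), (-18, 165), (-15, 179), (-12, 177), (-9, 174), (-6, 176), (-3, 177), (0, 178), (2, 180), (5, 183), (8, 182), (11, 177), (14, 168), (17, 163), (20, 169), (23, 172), (26, 175), (29, 176), (32, 175), (35, 176), (38, 173), (41, 173), (44, 170), (47, 168)]
oy 0.0
[(-30, 65), (-27, 71), (-24, 92), (-21, 130), (-18, 165), (-15, 174), (-12, 156), (-9, 120), (-6, 86), (-3, 74), (0, 91), (2, 126), (5, 160), (8, 177), (11, 175), (14, 169), (17, 166), (20, 169), (23, 175), (26, 177), (29, 178), (32, 179), (35, 181), (38, 180), (41, 181), (44, 181), (47, 180)]
oy 0.033
[(-30, 72), (-27, 85), (-24, 96), (-21, 99), (-18, 103), (-15, 114), (-12, 134), (-9, 153), (-6, 165), (-3, 169), (0, 172), (2, 177), (5, 180), (8, 179), (11, 174), (14, 169), (17, 167), (20, 164), (23, 161), (26, 158), (29, 154), (32, 151), (35, 151), (38, 153), (41, 156), (44, 161), (47, 165)]
(np.float64(54.81683168316832), np.float64(72.82178217821782)) [  4   4  30  23 202] [0.61068354 0.2091341  0.098     ] dir [ 0.19613051  0.73000751 -0.65469219]
((56.117645263671875, 73.02941131591797), (10.461413383483887, 28.640262603759766), 59.03623962402344)
(np.float64(96.37790697674419), np.float64(48.581395348837205)) [  3   4  26  20 172] [0.62374561 0.13022557 0.098     ] dir [ 0.2515467   0.62980675 -0.734893  ]
((97.59324645996094, 49.50945281982422), (11.541231155395508, 22.718547821044922), 62.10273361206055)
```

Run:
```python
from kin import *
for b in (.11,0): print(delta(*plan([.611,.207,.098],.157,b)))
p,R=plan([.611,.207,.098],.157,0);p2,_=plan([.611,.207,.098],.157,.1); print('per 10cm insertion, tool axes cm',R.inv().apply(p-p2)*100)
```

```text
('w', array([-0.   , -0.002, -0.006]), 'd', array([ 5.61, -0.48,  0.95]))
('w', array([-0.   , -0.002, -0.006]), 'd', array([16.57, -0.48,  1.85]))
per 10cm insertion, tool axes cm [9.96603502e+00 1.51744131e-04 8.23496120e-01]
```

```bash
python3 -m handwheel '[{"dx":1.9,"dy":-0.24,"dz":0.3,"wx":0,"wy":-0.002,"wz":-0.006,"claw":0},{"dx":1.9,"dy":-0.24,"dz":0.3,"wx":0,"wy":0,"wz":0,"claw":0},{"dx":1.8,"dy":0,"dz":0.35,"wx":0,"wy":0,"wz":0,"claw":0},{"dx":0,"dy":0,"dz":0,"wx":0,"wy":0,"wz":0,"claw":0},{"dx":0,"dy":0,"dz":0,"wx":0,"wy":0,"wz":0,"claw":0}]'
python3 - <<'E'
from kin import *
import pickle
P=([.611,.207,.098],.157); print(delta(*plan(*P,.11)),delta(*plan(*P,0)))
C=T(*pose()[:2])@np.load('rel.npy'); L=lambda x,y,z:(C@[x,y,z,1])[:3]
t=grab('top'); s=grab('scene'); pickle.dump((t,s),open('c6.pkl','wb'))
print('top pred tip',[proj(t,L(.095,y,.002)).round(1) for y in (.019,-.019)]); print('scene',[proj(s,L(.095,y,0)).round(1) for y in (.019,-.019)])
hsv=cv2.cvtColor(t['frame'],cv2.COLOR_BGR2HSV)
for r in range(165,185): print(r,hsv[r,188:222,1].tolist())
E
```

```text
clock: 12.7
position: [0.4692, 0.1848, 0.1941]
tool_rot: [3.139, 0.706, 0.156]
force: [-0.1, -0.0, -1.6]
grip_width: 0.0241
finger_force: 108.8
('w', array([ 0.001,  0.003, -0.001]), 'd', array([-0.06, -0.06, -0.09])) ('w', array([ 0.001,  0.003, -0.001]), 'd', array([10.9 , -0.05,  0.82]))
top pred tip [array([196.6, 174. ]), array([211. , 171.5])]
scene [array([446.3, 240.8]), array([430.6, 239.8])]
165 [21, 15, 26, 26, 20, 22, 83, 111, 103, 86, 79, 78, 76, 76, 76, 74, 74, 74, 75, 78, 78, 77, 79, 81, 88, 88, 77, 73, 71, 80, 93, 95, 89, 79]
166 [20, 20, 29, 20, 29, 5, 67, 105, 107, 87, 76, 74, 73, 76, 75, 78, 77, 82, 88, 94, 97, 99, 104, 106, 111, 113, 97, 77, 71, 77, 90, 96, 91, 78]
167 [31, 10, 29, 20, 20, 20, 40, 95, 114, 94, 83, 80, 84, 89, 93, 96, 99, 107, 111, 113, 115, 113, 118, 122, 125, 128, 110, 82, 73, 73, 85, 94, 92, 80]
168 [16, 15, 20, 16, 11, 20, 10, 72, 110, 109, 103, 102, 108, 109, 112, 114, 117, 122, 123, 124, 123, 127, 132, 137, 139, 136, 119, 89, 73, 73, 80, 92, 92, 82]
169 [29, 21, 20, 21, 16, 36, 26, 33, 87, 107, 112, 118, 120, 121, 121, 124, 127, 135, 136, 140
[... 1528 characters left out ...]
80 [30, 23, 20, 24, 15, 28, 23, 27, 26, 28, 19, 28, 18, 17, 11, 6, 5, 4, 8, 10, 6, 10, 10, 15, 11, 10, 33, 96, 133, 152, 147, 146, 148, 150]
181 [23, 33, 24, 32, 27, 32, 19, 34, 28, 27, 23, 27, 18, 8, 6, 5, 9, 8, 7, 9, 8, 8, 11, 15, 16, 13, 43, 110, 141, 152, 151, 147, 147, 148]
182 [25, 32, 25, 29, 27, 34, 29, 18, 23, 29, 27, 22, 19, 6, 2, 4, 6, 8, 6, 9, 10, 13, 18, 19, 22, 21, 46, 112, 144, 147, 149, 150, 151, 145]
183 [33, 19, 23, 23, 25, 23, 31, 30, 26, 22, 26, 20, 12, 2, 2, 3, 3, 4, 8, 7, 12, 11, 19, 21, 28, 21, 48, 113, 141, 146, 147, 152, 149, 148]
184 [27, 28, 29, 25, 29, 23, 30, 27, 28, 23, 30, 17, 5, 2, 4, 4, 4, 3, 7, 9, 8, 10, 26, 25, 23, 20, 56, 114, 141, 147, 149, 148, 148, 152]
```

Prediction and picture agree to about half a pixel at the blade's right corner (211,172). Start inserting, watching the force.

```bash
python3 -m handwheel '[{"dx":0.9,"dy":-0.05,"dz":0.02,"wx":0,"wy":0.003,"wz":0,"claw":0},{"dx":1,"dy":0,"dz":0.08,"wx":0,"wy":0,"wz":0,"claw":0},{"dx":0,"dy":0,"dz":0,"wx":0,"wy":0,"wz":0,"claw":0}]';python3 -m handwheel '[{"dx":0.7,"dy":0,"dz":0.06,"wx":0,"wy":0,"wz":0,"claw":0},{"dx":0,"dy":0,"dz":0,"wx":0,"wy":0,"wz":0,"claw":0}]';python3 -m handwheel '[{"dx":0.7,"dy":0,"dz":0.06,"wx":0,"wy":0,"wz":0,"claw":0},{"dx":0,"dy":0,"dz":0,"wx":0,"wy":0,"wz":0,"claw":0}]'
python3 - <<'E'
from kin import *
P=([.611,.207,.098],.157); print(delta(*plan(*P,.0)),monitor.observe()['moment'])
E
```

```text
clock: 13.18
position: [0.4829, 0.1877, 0.1802]
tool_rot: [3.139, 0.704, 0.156]
force: [-0.1, -0.7, -2.0]
grip_width: 0.0245
finger_force: 108.8
clock: 13.42
position: [0.4878, 0.1884, 0.1756]
tool_rot: [3.14, 0.703, 0.156]
force: [-0.9, 0.4, -1.5]
grip_width: 0.0244
finger_force: 108.8
clock: 13.68
position: [0.4927, 0.1893, 0.1706]
tool_rot: [3.14, 0.703, 0.157]
force: [-0.4, 0.2, -2.1]
grip_width: 0.0245
finger_force: 108.8
('w', array([ 0.001,  0.   , -0.   ]), 'd', array([7.56, 0.01, 0.57])) [ 0.1169253  -0.81259291  0.00477971]
```

```bash
python3 -m handwheel '[{"dx":1,"dy":0,"dz":0.08,"wx":0,"wy":0,"wz":0,"claw":0},{"dx":0,"dy":0,"dz":0,"wx":0,"wy":0,"wz":0,"claw":0}]' | grep -E 'pos|force';python3 -m handwheel '[{"dx":1,"dy":0,"dz":0.08,"wx":0,"wy":0,"wz":0,"claw":0},{"dx":0,"dy":0,"dz":0,"wx":0,"wy":0,"wz":0,"claw":0}]'| grep -E 'pos|force'; python3 -m handwheel '[{"dx":1,"dy":0,"dz":0.08,"wx":0,"wy":0,"wz":0,"claw":0},{"dx":0,"dy":0,"dz":0,"wx":0,"wy":0,"wz":0,"claw":0}]'| grep -E 'pos|force'
python3 - <<'E'
from kin import *
P=([.611,.207,.098],.157); print(delta(*plan(*P,.0)),monitor.observe()['moment'])
E
```

```text
position: [0.4998, 0.1903, 0.1633]
force: [0.2, -0.7, -1.8]
finger_force: 108.8
position: [0.5068, 0.1914, 0.1562]
force: [-0.6, -0.6, -1.4]
finger_force: 108.8
position: [0.5138, 0.1925, 0.1491]
force: [0.2, -1.0, -1.7]
finger_force: 108.8
('w', array([ 0.001,  0.   , -0.001]), 'd', array([4.54, 0.01, 0.31])) [ 0.13594341 -0.81460294 -0.01842379]
```

```bash
python3 -m handwheel '[{"dx":1,"dy":0,"dz":0.08,"wx":0,"wy":0,"wz":0,"claw":0},{"dx":0,"dy":0,"dz":0,"wx":0,"wy":0,"wz":0,"claw":0}]' | grep -E 'pos|force';python3 -m handwheel '[{"dx":1,"dy":0,"dz":0.08,"wx":0,"wy":0,"wz":0,"claw":0},{"dx":0,"dy":0,"dz":0,"wx":0,"wy":0,"wz":0,"claw":0}]'| grep -E 'pos|force'; python3 -m handwheel '[{"dx":1,"dy":0,"dz":0.08,"wx":0,"wy":0,"wz":0,"claw":0},{"dx":0,"dy":0,"dz":0,"wx":0,"wy":0,"wz":0,"claw":0}]'| grep -E 'pos|force';python3 -m handwheel '[{"dx":0.6,"dy":0,"dz":0.05,"wx":0,"wy":0,"wz":0,"claw":0},{"dx":0,"dy":0,"dz":0,"wx":0,"wy":0,"wz":0,"claw":0}]'| grep -E 'pos|force'
python3 - <<'E'
from kin import *
P=([.611,.207,.098],.157); print(delta(*plan(*P,.0)),monitor.observe()['moment'],monitor.observe()['qpos'].round(2))
E
```

```text
position: [0.5208, 0.1936, 0.1421]
force: [-0.5, -0.4, -2.3]
finger_force: 108.8
position: [0.5278, 0.1947, 0.135]
force: [0.4, -1.4, -1.7]
finger_force: 108.8
position: [0.5349, 0.1958, 0.1279]
force: [-0.7, 0.2, -0.1]
finger_force: 108.8
position: [0.539, 0.1966, 0.124]
force: [0.4, 0.5, -1.4]
finger_force: 108.8
('w', array([ 0.001,  0.   , -0.   ]), 'd', array([0.97, 0.01, 0.04])) [ 0.10531119 -0.80104765 -0.02297977] [-0.59  1.04  0.48  1.13 -0.43  1.77 -1.51]
```

Near home now, with about 10 mm predicted left. Small steps until the shoulder meets the wood.

```bash
python3 -m handwheel '[{"dx":0.5,"dy":0,"dz":0.04,"wx":0,"wy":0,"wz":0,"claw":0},{"dx":0,"dy":0,"dz":0,"wx":0,"wy":0,"wz":0,"claw":0}]' | grep -E 'pos|force';python3 -m handwheel '[{"dx":0.3,"dy":0,"dz":0.02,"wx":0,"wy":0,"wz":0,"claw":0},{"dx":0,"dy":0,"dz":0,"wx":0,"wy":0,"wz":0,"claw":0}]'| grep -E 'pos|force'; python3 -m handwheel '[{"dx":0.2,"dy":0,"dz":0.02,"wx":0,"wy":0,"wz":0,"claw":0},{"dx":0,"dy":0,"dz":0,"wx":0,"wy":0,"wz":0,"claw":0}]'| grep -E 'pos|force'
```

```text
position: [0.5425, 0.1971, 0.1205]
force: [-0.7, -0.5, -2.2]
finger_force: 108.8
position: [0.5446, 0.1975, 0.1186]
force: [-1.0, 0.7, -1.7]
finger_force: 108.8
position: [0.5457, 0.1977, 0.118]
force: [-4.8, -0.4, 7.1]
finger_force: 109.5
```

```bash
python3 -m handwheel '[{"dx":0.1,"dy":0,"dz":0.01,"wx":0,"wy":0,"wz":0,"claw":0},{"dx":0,"dy":0,"dz":0,"wx":0,"wy":0,"wz":0,"claw":0}]' | grep -E 'pos|rot|force';python3 -m handwheel '[{"dx":0.1,"dy":0,"dz":0.01,"wx":0,"wy":0,"wz":0,"claw":0},{"dx":0,"dy":0,"dz":0,"wx":0,"wy":0,"wz":0,"claw":0}]'| grep -E 'pos|rot|force'
```

```text
position: [0.5459, 0.1978, 0.118]
tool_rot: [3.14, 0.705, 0.157]
force: [-7.5, -1.4, 15.3]
finger_force: 109.7
position: [0.5462, 0.1978, 0.1181]
tool_rot: [3.141, 0.706, 0.157]
force: [-12.6, -1.8, 22.2]
finger_force: 110.1
```

```bash
python3 -m handwheel '[{"dx":-0.1,"dy":0,"dz":0,"wx":0,"wy":0,"wz":0,"claw":0},{"dx":0,"dy":0,"dz":0,"wx":0,"wy":0,"wz":0,"claw":50},{"dx":0,"dy":0,"dz":0,"wx":0,"wy":0,"wz":0,"claw":50},{"dx":0,"dy":0,"dz":0,"wx":0,"wy":0,"wz":0,"claw":50}]'
python3 - <<'E'
from kin import *
import pickle
# chisel handle centre predicted at home vs seen after release (wrist)
C=T(*pose()[:2])@np.load('rel.npy'); L=lambda x,y,z:(C@[x,y,z,1])[:3]
c=grab('wrist'); pickle.dump(c,open('c7.pkl','wb'))
print('pred root top',fproj(c,L(-.008,.012,.016)),fproj(c,L(-.008,-.012,.016)),'ferrule front',fproj(c,L(-.03,0,.035)))
for n in ('wide_chisel_grip',):
    for m in optics.masks_of(n,'wrist')[:3]: print(m['p'],m['rect'])
E
```

```text
clock: 17.18
position: [0.5466, 0.1978, 0.1163]
tool_rot: [3.14, 0.703, 0.157]
force: [-0.6, 0.9, -0.4]
grip_width: 0.0425
finger_force: 0.0
pred root top [296.15225771 150.26286582] [351.08139684 150.3121043 ] ferrule front [324.06815149 209.10996706]
0.97 [335.0, 194.0, 127.6, 66.3]
0.83 [509.2, 238.0, 63.6, 34.4]
0.7 [287.9, 138.8, 68.1, 203.3]
```

```bash
python3 -m handwheel '[{"dx":0,"dy":0,"dz":-1,"wx":0,"wy":0,"wz":0,"claw":50},{"dx":0,"dy":0,"dz":-1.5,"wx":0,"wy":0,"wz":0,"claw":50},{"dx":0,"dy":0,"dz":-2,"wx":0,"wy":0,"wz":0,"claw":50},{"dx":0,"dy":0,"dz":-3,"wx":0,"wy":0,"wz":0,"claw":50},{"dx":0,"dy":0,"dz":-3,"wx":0,"wy":0,"wz":0,"claw":50},{"dx":0,"dy":0,"dz":0,"wx":0,"wy":0,"wz":0,"claw":50}]'
python3 - <<'E'
from kin import *
import pickle
t=grab('top'); s=grab('scene'); w=grab('wrist'); t0=pickle.load(open('c0.pkl','rb'))
R=Ro.from_euler('z',.157)*Ro.from_euler('y',np.pi/4); L=lambda x,y,z:np.array([.611,.207,.098])+R.apply([x,y,z])
for n,c in (('top',t),('scene',s),('wrist',w)):
    P=fproj if n=='wrist' else proj
    print(n,'pred grip',P(c,L(-.0775,0,.024)).round(1),'back end',P(c,L(-.125,0,.024)).round(1),'root',P(c,L(-.004,0,.016)).round(1))
    for k in ('wide_chisel_grip','racked_chisel_grip','narrow_chisel_grip','rack','stone','mallet'):
        print('  ',k,[(round(m['p'],2),np.round(m['rect']).tolist()) for m in optics.masks_of(k,n)[:4]])
# change of the racked chisel's and blocks' look
cv2.imwrite('pics/final_scene.png',s['frame'])
E
```

```text
clock: 18.02
position: [0.5884, 0.2043, 0.1708]
tool_rot: [-3.137, 0.707, 0.164]
force: [-0.2, -0.6, -0.5]
grip_width: 0.043
finger_force: 0.0
top pred grip [198.9 181.4] back end [197.4 194. ] root [202.  165.9]
   wide_chisel_grip [(0.73, [196.0, 165.0, 13.0, 32.0]), (0.57, [352.0, 264.0, 83.0, 27.0]), (0.56, [229.0, 234.0, 76.0, 39.0])]
   racked_chisel_grip []
   narrow_chisel_grip [(0.68, [379.0, 149.0, 27.0, 70.0])]
   rack [(0.82, [199.0, 126.0, 60.0, 63.0])]
   stone [(0.58, [306.0, 104.0, 60.0, 28.0]), (0.35, [378.0, 152.0, 27.0, 70.0])]
   mallet [(0.92, [429.0, 184.0, 52.0, 85.0])]
scene pred grip [442.2 215.4] back end [443.4 195.6] root [439.7 245.5]
   wide_chisel_grip [(0.98, [250.0, 140.0, 62.0, 36.0]), (0.63, [435.0, 196.0, 7.0, 53.0]), (0.59, [353.0, 172.0, 68.0, 43.0])]
   racked_chisel_grip []
   narrow_chisel_grip [(0.85, [248.0, 188.0, 11.0, 61.0])]
   rack [(0.66, [379.0, 246.0, 119.0, 67.0])]
   stone [(0.66, [244.0, 273.0, 76.0, 42.0])]
   mallet [(0.69, [178.0, 146.0, 48.0, 66.0])]
wrist pred grip [321.3 242.8] back end [321.2 304.7] root [321.5 129.7]
   wide_chisel_grip [(0.95, [336.0, 178.0, 113.0, 68.0]), (0.95, [492.0, 224.0, 63.0, 33.0]), (0.89, [168.0, 198.0, 123.0, 56.0]), (0.82, [296.0, 128.0, 46.0, 179.0])]
   racked_chisel_grip [(0.72, [187.0, 127.0, 42.0, 168.0])]
   narrow_chisel_grip []
   rack [(0.75, [135.0, 0.0, 373.0, 134.0]), (0.74, [297.0, 126.0, 44.0, 181.0])]
   stone [(0.84, [597.0, 0.0, 43.0, 67.0])]
   mallet [(0.8, [577.0, 180.0, 61.0, 69.0])]
```

```bash
python3 -m handwheel '[{"dx":-1,"dy":0,"dz":-4,"wx":0,"wy":0,"wz":0,"claw":50},{"dx":-3,"dy":0,"dz":-4,"wx":0,"wy":0,"wz":0,"claw":50},{"dx":-3.5,"dy":0,"dz":-4,"wx":0,"wy":0,"wz":0,"claw":50},{"dx":-3.5,"dy":2,"dz":-4,"wx":0,"wy":0,"wz":0,"claw":50},{"dx":-1,"dy":5,"dz":-1,"wx":0,"wy":0,"wz":0,"claw":50},{"dx":0,"dy":6,"dz":0,"wx":0,"wy":0,"wz":0,"claw":50},{"dx":0,"dy":6,"dz":0,"wx":0,"wy":0,"wz":0,"claw":50},{"dx":0,"dy":0,"dz":0,"wx":0,"wy":0,"wz":0,"claw":50}]'
python3 - <<'E'
from kin import *
import pickle
t0=pickle.load(open('c0.pkl','rb'))
R=Ro.from_euler('z',.157)*Ro.from_euler('y',np.pi/4); L=lambda x,y,z:np.array([.611,.207,.098])+R.apply([x,y,z])
for n in ('top','scene'):
    c=grab(n)
    print(n,'pred grip',proj(c,L(-.0775,0,.024)).round(1),'back end',proj(c,L(-.125,0,.024)).round(1),'ferrule front',proj(c,L(-.03,0,.024)).round(1))
    for k in ('wide_chisel_grip','racked_chisel_grip','narrow_chisel_grip'):
        print('  ',k,[(round(m['p'],2),np.round(m['rect']).tolist()) for m in optics.masks_of(k,n)[:5]])
    r=(slice(165,205),slice(150,180)) if n=='top' else (slice(195,255),slice(462,490))
    print('  racked region mean diff',np.abs(c['frame'][r].astype(int)-t0[n]['frame'][r]).mean())
E
```

```text
clock: 20.08
position: [0.5839, 0.0108, 0.3266]
tool_rot: [-3.118, 0.545, 0.162]
force: [0.8, 1.0, 0.1]
grip_width: 0.0429
finger_force: 0.0
top pred grip [198.9 181.4] back end [197.4 194. ] ferrule front [200.4 169.6]
   wide_chisel_grip [(0.81, [354.0, 264.0, 81.0, 28.0]), (0.76, [263.0, 255.0, 42.0, 19.0])]
   racked_chisel_grip [(0.8, [160.0, 169.0, 17.0, 32.0])]
   narrow_chisel_grip [(0.6, [380.0, 150.0, 27.0, 71.0])]
  racked region mean diff 1.8725
scene pred grip [442.2 215.4] back end [443.4 195.6] ferrule front [440.9 235.2]
   wide_chisel_grip [(0.92, [433.0, 197.0, 17.0, 51.0]), (0.81, [251.0, 144.0, 62.0, 33.0]), (0.77, [447.0, 167.0, 66.0, 37.0]), (0.73, [354.0, 171.0, 70.0, 46.0])]
   racked_chisel_grip [(0.6, [466.0, 203.0, 16.0, 49.0])]
   narrow_chisel_grip [(0.6, [249.0, 188.0, 13.0, 60.0])]
  racked region mean diff 4.325
```

The wide chisel is seen at its predicted home pose, the racked and narrow chisels are unmoved, and the robot is clear.

```bash
python3 -c "
from workcell import job_done
print(job_done())"
```

```text
the job is handed in; nothing more can be done
None
```

I put the wide cranked chisel home in the wide slot, with its shoulder pressed against the wood, released it, and handed the job in; the later detections showed nothing else had moved.

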